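# Close the crucible furnace with the lid lifter

## Task

Close the hot crucible furnace: take the lid lifter from its stand, hook the lid by its loop, carry it level from the fireclay ring to the furnace and set it down gently until its plug has dropped into the mouth and it lies flat, fully home. Then hang the lifter back on its stand. The lid is hot, so touch it with the lifter only; never tip it, drop it, jerk it or press hard on it, and leave everything else on the bench alone.

Things in the scene. Friction and masses are not known exactly. Their poses are not given: they have to be found in the camera images.
- lid: Round dark steel lid, loose, 0.36 to 0.58 kg, lying level on the fireclay ring at first. Origin: centre of its plate's underside, z up. Plate 140 mm across, 10 mm thick; under it a white plug 96 mm across, 10 mm deep, foot bevelled 2 mm. A fixed round wire loop stands on top in its y-z plane; a hook passes through along the lid's x axis, which starts within 0.5 rad of world +x.
- lid_loop (a point): Underside of the top of the lid's wire loop, in the lid's middle, 33 mm above the lid's origin and 23 mm above its plate: where the hook lifts, right above the centre of mass. The wire is 6 mm thick (top of loop 6 mm above this point); the loop is 26 mm wide inside.
- rest: Fireclay ring, fixed on the bench, on which the lid lies at first, plug inside: 140 mm outside, 116 mm inside diameter, 24 mm high. Origin: centre of its underside.
- lifter_grip (a point): Centre of the lifter's upright square wooden grip, 22 x 22 x 70 mm; z up along it, x the way the hook's toe points. Lifter loose, 0.2 kg, hanging upright at first. Guard disc 36 mm across, 6 mm thick, below the grip: its underside 41 mm below this point. Below it a 7 mm rod, straight for 22 mm, then cranked 20 mm back (-x), down, and forward into the hook.
- lifter_hook (a point): Saddle of the lifter's hook: lowest point of the toe's upper side, 126 mm straight below the grip's centre. The toe is 7 mm thick (underside 7 mm below this point) and shallowly V-shaped; its tip ends 20 mm ahead (+x), top of tip 9 mm above this point; the shank stands 20 mm behind (-x).
- stand: Fixed steel stand for the lifter: base plate 120 x 90 x 10 mm, post at its back (+x), flat fork 115 mm high. Origin: underside, below the fork's seat. The fork opens to -x (roughly to the robot): slot 16 mm wide from 25 mm before the seat to 24 mm behind it. The lifter hangs with its rod in the slot, guard disc on the tines, toe to the post; it comes out 10 mm up, then along -x.
- stand_fork (a point): Seat of the fork: the point in the slot, level with the tines' top, where the centre of the guard disc's underside belongs. Axes as the stand's.
- furnace: Low bench furnace, fixed: white case 200 x 200 x 100 mm, origin at the centre of its underside, z up. In its round top opening stands a white fireclay collar, 132 mm across, its 100 mm round mouth open upward, flat top 110 mm above the bench. A lid fully home has its origin 110 mm above the bench. The collar is NOT centred: see mouth_guess.
- mouth_guess (a point): Middle of the case, level with the collar's top. The true mouth is 5 to 9 mm off this point, in an unknown direction, and the lid's plug has 2 mm of play in it: lower the lid till it touches and draw it about gently till it drops in. Off the mouth, the plug's foot catches on the collar: the lid lies up to 10 mm high on the side to which it is too far, tilted up to about 5 degrees.
- crucible: Bystander: small white crucible, 42 mm wide, 40 mm tall, loose, between the furnace and the other things.
- knob_lid: Bystander: small white porcelain lid, 68 mm, with a knob, near the robot.
- evap_dish: Bystander: shallow white dish, 90 mm wide, 32 mm tall, at the back.
- wash_bottle: Bystander: white bottle, 64 mm wide, 150 mm tall, at the left.
- tongs: Bystander: steel crucible tongs, 200 mm long, lying at the back.
- beaker: Bystander: glass beaker, 70 mm wide, 90 mm tall, at the back right.
Things that resemble listed ones, but are neither listed nor needed, are in the scene too. Leave any orange look-alike of the stand alone.

How it is judged (in metres and radians):
On the way, in this order (a step that is already met when the one before it is completed fails the run):
1. the lid hangs level from the lifter, clear of the fireclay ring, nothing else touching it (height (world z) of lid above 0.06 m and contact force between lifter and lid above 1.5 N and contact force between the fingers and lifter above 1 N and angle between lid's own z axis and vertical below 0.15 rad), for 0.3 s.
2. the lid is fully home in the furnace's mouth, flat and at rest (z of lid in the frame of furnace between 0.105 and 0.113 m and horizontal distance between lid and furnace below 0.015 m and angle between lid's own z axis and vertical below 0.03 rad and linear speed of lid below 0.02 m/s), for 0.3 s.
At the end, for the whole second after the job is handed in: The lid lies in the furnace's mouth, plug fully in: its origin 105 to 113 mm above the furnace's foot, within 15 mm of the case's middle, tilted under 0.03 rad, at rest; the lifter hangs in its fork, within 15 mm of the seat, guard on the tines, upright within 0.1 rad, at rest and let go (all of step 2 and distance between lifter_grip and stand_fork below 0.048 m and z of lifter_grip in the frame of stand above 0.15 m and horizontal distance between lifter_grip and stand_fork below 0.015 m and angle between lifter_grip's own z axis and vertical below 0.1 rad and linear speed of lifter below 0.03 m/s); the robot touches nothing.
It fails at once if the hot lid is touched by the fingers or the arm (contact force between any of the fingers, the arm and lid above 0.3 N).
It fails at once if the lid tips by more than 0.2 rad (11 degrees) (angle between lid's own z axis and vertical above 0.2 rad).
It fails at once if the lifter pulls or presses on the lid with more than 15 N (contact force between lifter and lid above 15 N).
It fails at once if the lid is dropped or jerked (faster than 0.5 m/s) (linear speed of lid above 0.5 m/s).
It fails at once if a bystander is moved more than 20 mm (distance of any of crucible, knob_lid, evap_dish, wash_bottle, tongs, beaker from where it was at the start of the episode above 0.02 m).
It also fails if it takes over 67 s, if anything falls off the work surface, if the arm or the gripper's body presses on something with over 40 N, if the wrist force passes 120 N, or if a joint passes its speed limit or range.

## Robot

A 6-joint arm with a two-finger parallel gripper is mounted at the origin on the work surface. World frame = base frame: x ahead of the robot, y to its left, z up, the work surface at z = 0. Lengths are in mm, angles in rad, forces in N, time in s.
With the tool pointing down it reaches from about 300 to 875 mm from the base axis. Payload 6.4 kg.
Tool frame: the origin (TCP) lies where the fingers leave the gripper's body, on its centre line; the fingertips stand 64 mm ahead of it and the grasp point (between the pads) lies 45 mm ahead of it; y points along the fingers, z is the direction in which the jaws open and shut, and the axes are right-handed (so a half turn about y gives the same grasp; the last joint's range is limited). The gripper opens to 88 mm and grips with 3 to 60 N. Pads are 18 mm wide; open, the fingers measure 123 mm over their backs; the gripper's body (75 mm by 187 mm) begins 45 mm behind the grasp point.
Start: joints at [-1.417, 0.181, 1.607, -0, 1.354, -0.206], TCP at [202.467, -538.19, 302.714] pointing down, gripper open.
Joint ranges: [-2.99, 2.99], [-0.89, 2.07], [0.3, 2.58], [-1.14, 4.28], [0, 2.63], [-3.12, 3.12]. Speed limits (rad/s): [2.57, 2.57, 3.01, 3.14, 3.14, 3.14].

## Interface

Orientations are given as a unit quaternion [x, y, z, w].
In Python, from bench import ctrl gives the robot as it stands.
- The arm moves only by the shell command python3 -m creep 'ROWS' [OPENING] [FORCE]. ROWS is text: rows parted by semicolons, each of 4 numbers parted by spaces: the shift along the tool's x, y, z in m, then the turn about the tool's y in rad. A call has 1 to 12 rows; each row is the pose to reach, as a shift and turn from the pose measured when the call began, along the tool's axes at that moment; what a row does not reach only later rows make up. A row lasts 1/12 s, in which the tool goes at most 41.7 mm and 7.16 degrees, less where a joint would pass 70% of its speed; a pose out of reach is approached as far as the arm can. A call with a gripper value outside its range is refused whole. OPENING is the opening in per cent of the stroke, from 0 (shut) to 100 (fully open), set as the call begins (- or left out, the last holds). The fingers move at their own pace and stop on an object; FORCE is the grip in N (left out, the last holds). Time passes only in rows, so rows that repeat a pose let the fingers close. It gives the time, the measured TCP pose, the force and the opening at its end, in the units of the state.
- ctrl.get_state(): the state, without advancing time (a new reading comes with each control period).
- ctrl.camera(name): name is "side" or "top" or "wrist"; returns a dict with "frame" (400x640x3 uint8, red, green, blue), "K" (3x3 intrinsics, pixels), "R" (3x3) and "t" (3): a world point X has camera coordinates R X + t. Camera axes: x right, y down, z forward; pixel columns grow to the right and rows downward; lengths in mm; the calibration is good to about 2 mm. A picture is of the moment at which its call begins. There is no depth.
- ctrl.close_job(): hands the job in, once; it reports no verdict.
The state is a dict: "time": time; "joint_positions": joint angles; "dq": joint speeds; "tau": joint torques, N m; "tool_pos": TCP position; "tcp_rot": TCP orientation; "force": force on the tool from outside, world axes, zero at the start; "moment": the same for the moment, N m; "finger_gap": finger opening in mm.
Only numpy, scipy, OpenCV 4.12 (cv2) and the standard library are available. Lean on these libraries where they do the work, as an engineer would, in place of code of your own. Each camera call takes 0.05 s, during which the arm holds its last target.

## Working session

There is one attempt and no reset: what is moved stays moved. The work goes in short steps, Python scripts to look and compute and a shell command to move; the robot and the scene stay as the last step left them, time stands still between calls to the robot, and variables do not carry over. Pictures are saved under pics/ and viewed, and the job is handed in when it is done.

```bash
ls; mkdir -p pics
python3 - <<'E'
from bench import ctrl
import cv2,numpy as np
s=ctrl.get_state()
for k,v in s.items(): print(k,np.round(v,3))
for n in ["side","top","wrist"]:
    c=ctrl.camera(n); cv2.imwrite(f"pics/{n}0.png",c["frame"][:,:,::-1])
    print(n,c["K"].tolist(),np.round(c["R"],4).tolist(),np.round(c["t"],1).tolist())
E
```

```text
pics
time 0.0
joint_positions [-1.417  0.182  1.608  0.     1.354 -0.206]
dq [0.001 0.001 0.001 0.002 0.    0.002]
tau [-0.0000e+00 -4.3387e+01 -3.4185e+01  7.0000e-02  3.8000e-02 -0.0000e+00]
tool_pos [ 202.427 -537.724  301.799]
tcp_rot [-0.126  0.696 -0.695  0.127]
force [0.469 0.196 1.008]
moment [ 0.038 -0.026  0.033]
finger_gap 88.347
side [[372.59246721366543, 0.0, 322.22479360634094], [0.0, 372.59246721366543, 201.4216841231628], [0.0, 0.0, 1.0]] [[-0.9416, -0.3364, 0.0146], [-0.2336, 0.6215, -0.7478], [0.2424, -0.7075, -0.6638]] [569.3, 173.4, 832.8]
top [[377.03470981230987, 0.0, 326.1385941850918], [0.0, 377.03470981230987, 204.99726367845844], [0.0, 0.0, 1.0]] [[-0.0295, -0.9995, -0.0089], [-0.9939, 0.0303, -0.1058], [0.106, 0.0058, -0.9944]] [112.9, 550.5, 978.3]
wrist [[308.3762024529076, 0.0, 318.65642759217343], [0.0, 308.3762024529076, 202.90411353733688], [0.0, 0.0, 1.0]] [[0.3526, -0.9358, -0.0016], [-0.9023, -0.3405, 0.2645], [-0.2481, -0.0918, -0.9644]] [-573.9, -36.6, 389.3]
```

View pics/side0.png

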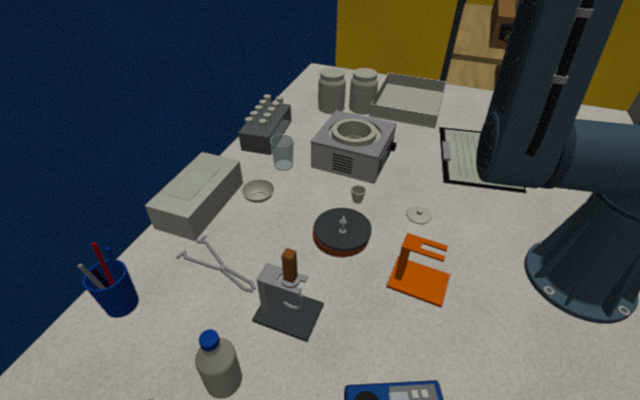

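View pics/top0.png

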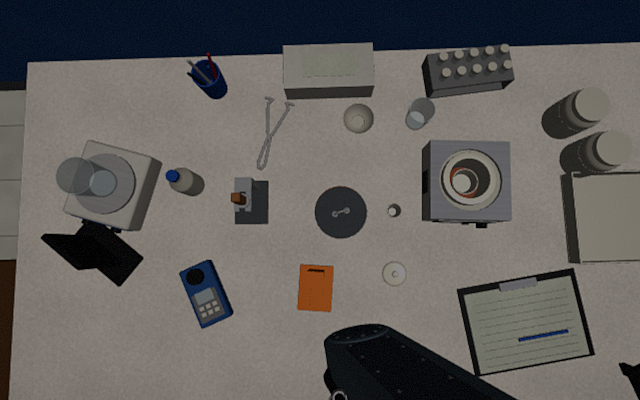

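View pics/wrist0.png

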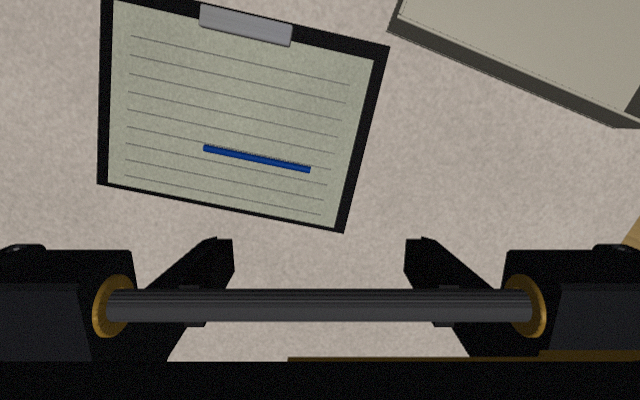

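Candidates for the stand and lifter: the grey stand with the brown grip (side 289,265; top 238,198), and the orange look-alike, which is empty (side 418,268; top 316,288). I choose the grey one. The lid is the dark disc with the loop (top 341,212), not the white knob lid (395,273). I'll check these in close crops.

Run:
```python
import cv2,numpy as np
s=cv2.imread("pics/side0.png");t=cv2.imread("pics/top0.png")
a=cv2.resize(s[235:345,240:400],None,fx=5,fy=5,interpolation=cv2.INTER_CUBIC)[:, :]
b=cv2.resize(t[160:240,215:375],None,fx=5,fy=5,interpolation=cv2.INTER_CUBIC)
cv2.imwrite("pics/c_side.png",a);cv2.imwrite("pics/c_top.png",b)
c=cv2.resize(t[130:235,410:520],None,fx=5,fy=5,interpolation=cv2.INTER_CUBIC)
cv2.imwrite("pics/c_fur.png",c)
c=cv2.resize(s[100:260,300:410],None,fx=3.7,fy=3.7,interpolation=cv2.INTER_CUBIC)
cv2.imwrite("pics/c_sfur.png",c)
```

```text
(no output)
```

View pics/c_side.png

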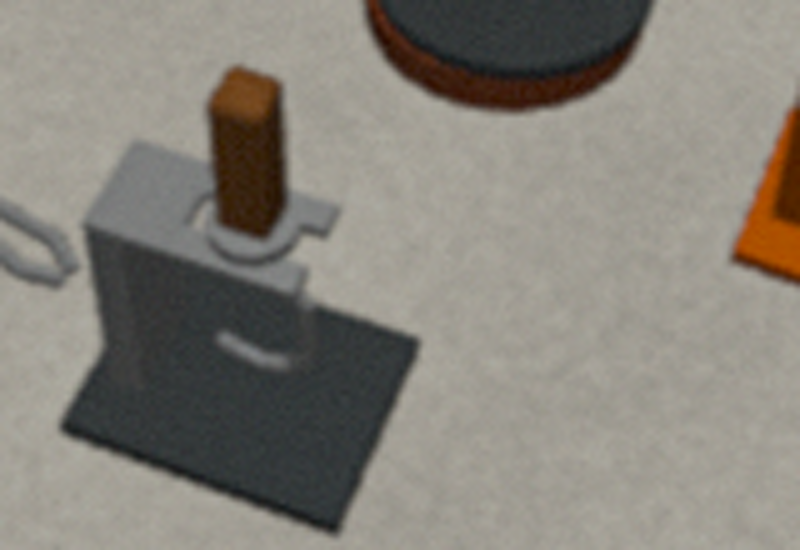

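View pics/c_top.png

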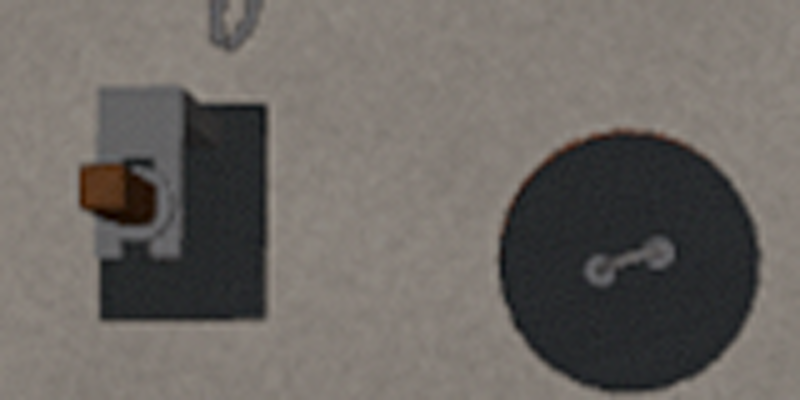

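View pics/c_fur.png

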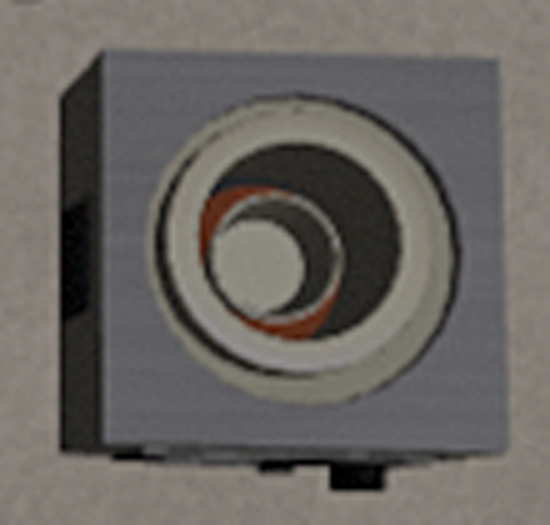

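View pics/c_sfur.png

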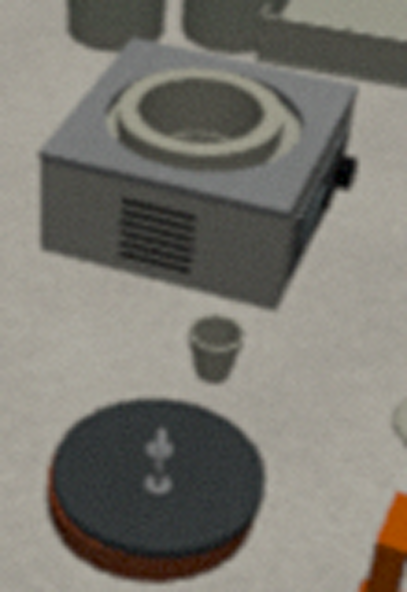

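```bash
cat > h.py <<'E'
import numpy as np,cv2
from scipy.spatial.transform import Rotation as Ro
def cam(c): return np.array(c["K"]),np.array(c["R"]),np.array(c["t"])
def plane(c,px,z):
    K,R,t=cam(c); o=-R.T@t
    d=(R.T@np.linalg.solve(K,np.c_[np.atleast_2d(px),np.ones(len(np.atleast_2d(px)))].T)).T
    return o+d*((z-o[2])/d[:,2])[:,None]
def proj(c,X):
    K,R,t=cam(c); p=(K@(R@np.atleast_2d(X).T+t[:,None])).T; return p[:,:2]/p[:,2:]
def two(c1,p1,c2,p2):
    A=[];b=[]
    for c,p in((c1,p1),(c2,p2)):
        K,R,t=cam(c);o=-R.T@t;d=R.T@np.linalg.solve(K,[*p,1]);d/=np.linalg.norm(d)
        P=np.eye(3)-np.outer(d,d);A.append(P);b.append(P@o)
    A=np.vstack(A);b=np.hstack(b);X,*_=np.linalg.lstsq(A,b,rcond=None)
    return X,np.linalg.norm(A@X-b)
E
python3 - <<'E'
from h import *
from bench import ctrl
print(np.round(Ro.from_quat(ctrl.get_state()["tcp_rot"]).as_matrix(),3))
T=ctrl.camera("top");S=ctrl.camera("side")
ft=cv2.cvtColor(T["frame"],cv2.COLOR_RGB2HSV);g=cv2.cvtColor(T["frame"],cv2.COLOR_RGB2GRAY)
# dark masks in top
m=((g<75)).astype(np.uint8);m2=m.copy()
n,l,st,ce=cv2.connectedComponentsWithStats(m2)
for i in range(1,n):
    if 200<st[i,4]<5000: print("dark",st[i],ce[i].round(1))
def comp(x0,y0,x1,y1,thr,inv=False):
    k=np.zeros_like(g);k[y0:y1,x0:x1]=(g[y0:y1,x0:x1]<thr)
    cs,_=cv2.findContours(k,cv2.RETR_EXTERNAL,cv2.CHAIN_APPROX_NONE); return max(cs,key=cv2.contourArea)[:,0]
c=comp(305,180,378,245,75)
P=plane(T,c.astype(float),34)[:,:2].astype(np.float32)
(h,r)=cv2.minEnclosingCircle(P);e=cv2.fitEllipse(P);print("lid",h,r,e)
# loop blobs: bright inside lid
k=np.zeros_like(g);k[198:228,326:358]=g[198:228,326:358]>75
ys,xs=np.nonzero(k);print(len(xs))
Q=plane(T,np.c_[xs,ys].astype(float),45)[:,:2];mu=Q.mean(0);w,v=np.linalg.eigh(np.cov(Q.T));print("loop",mu,np.sqrt(w),v[:,1])
# brown grip
for nm,C,box in(("top",T,(225,180,255,215)),("side",S,(270,240,310,290))):
    f=C["frame"].astype(int);x0,y0,x1,y1=box
    k=(f[:,:,0]>f[:,:,2]*1.6)&(f[:,:,0]>35); kk=np.zeros(k.shape,np.uint8);kk[y0:y1,x0:x1]=k[y0:y1,x0:x1]
    ys,xs=np.nonzero(kk);print(nm,len(xs),xs.min(),xs.max(),ys.min(),ys.max())
# mouth: dark interior + furnace
x0,y0,x1,y1=445,150,500,210
print(g[180,440:505])
print(g[150:212,470])
E
```

```text
[[-0.936 -0.     0.352]
 [-0.352  0.001 -0.936]
 [-0.    -1.    -0.001]]
dark [284  86  90  14 929] [328.8  92.2]
dark [ 541   90   57   49 1333] [563.2 118.3]
dark [ 560  132   80  132 2468] [578.4 182.7]
dark [422 141  84  87 956] [438.4 193.5]
dark [  41  157  121  130 4344] [106.  239.1]
dark [450 159  40  39 854] [472.6 176.1]
dark [ 77 160  40  37 291] [ 93.5 177.3]
dark [174 170  30  26 287] [194.3 185.7]
dark [235 178  33  46 957] [255.1 205.3]
dark [ 315  186   52   52 2060] [340.2 211.9]
dark [   0  259   16  141 1748] [  5.9 322. ]
dark [ 179  260   54   69 1805] [206.  291.6]
dark [619 363  21  37 372] [632.1 375.6]
lid (534.1257934570312, 59.48044967651367) 69.43840789794922 ((534.1266479492188, 59.3758430480957), (135.55250549316406, 136.30087280273438), 115.9939956665039)
61
loop [533.24558207  57.36801969] [ 3.82882554 15.33800444] [-0.26367245  0.96461227]
top 117 231 245 193 204
side 387 282 296 249 281
[108  34  28  91 146 139 137 137 141 122  39  48  94 138 140 138 139 136
 135 138 135 136 136 137 138 137 137 137 142 126  52  37  45  43  41  40
  59  81  73  38  39  42  41  40  39  40  39  37  33  39  96 146 135 135
 133 133 126 120 120 115  74  27  76 106 103]
[100 110 110 125 127 133 136 134  92  35  43  42  39  42  39  42  43  37
  36  71 101  81  44  47  47  43  45  42  40  33  52  76 111 118 109 100
  71  31  28  39  38  45 107 107  55  60  59  48 107 143 138 137 141 141
  95  80 122 117 115 117 107  91]
```

Run:
```python
from h import *
from bench import ctrl
T=ctrl.camera("top");S=ctrl.camera("side")
tp=lambda p:(np.array(p,float)-2)/5+[215,160]
sp=lambda p:(np.array(p,float)-2)/5+[240,235]
print("base top", plane(T,tp([[267,104],[266,319],[100,319]]),10).round(1))
print("base side", plane(S,sp([[419,343],[337,530],[65,428]]),10).round(1))
print("fork top", plane(T,tp([[98,88],[182,88],[97,257],[121,257],[152,257],[182,257]]),115).round(1))
print("fork side", plane(S,sp([[86,222],[135,142],[301,290],[307,265],[340,207],[327,235]]),115).round(1))
print("griptop top", plane(T,tp([[82,164],[126,166],[124,210],[80,205]]),191).round(1))
print("griptop side", plane(S,sp([[236,67],[283,84],[268,108],[209,105]]),191).round(1))
f=lambda p:(np.array(p,float)-2)/5+[410,130]
print("case top", plane(T,f([[104,50],[499,58],[509,449],[103,442]]),100).round(1))
for C,nm in((T,"top"),(S,"side")):
    g=cv2.cvtColor(C["frame"],cv2.COLOR_RGB2GRAY); big=cv2.GaussianBlur(g,(3,3),0)
    c0=proj(C,plane(T,[469.5,178.5],110))[0]
    pts=[];pts2=[]
    K,R,t=cam(C);X0=plane(T,[469.5,178.5],110)[0]
    for a in np.linspace(0,2*np.pi,72,endpoint=False):
        rr=np.arange(40,60,.5);X=X0+np.c_[np.cos(a)*rr,np.sin(a)*rr,0*rr]
        p=proj(C,X).astype(np.float32);v=cv2.remap(big,p[:,0].reshape(1,-1),p[:,1].reshape(1,-1),cv2.INTER_LINEAR)[0].astype(float)
        dv=v[4:]-v[:-4];i=dv.argmax()
        if dv[i]>35: pts.append(X[i+2,:2])
    P=np.array(pts);A=np.c_[2*P,np.ones(len(P))];s=np.linalg.lstsq(A,(P**2).sum(1),rcond=None)[0]
    for _ in range(3):
        r=np.sqrt(s[2]+s[0]**2+s[1]**2);e=abs(np.hypot(*(P-s[:2]).T)-r);k=e<2.5
        s=np.linalg.lstsq(A[k],(P[k]**2).sum(1),rcond=None)[0]
    print(nm,len(P),k.sum(),"mouth",s[:2],"r",np.sqrt(s[2]+s[0]**2+s[1]**2),X0)
```

```text
base top [[628.6 254.2  10. ]
 [510.3 256.3  10. ]
 [513.  346.6  10. ]]
base side [[509.  260.7  10. ]
 [510.9 348.1  10. ]
 [627.  345.2  10. ]]
fork top [[620.5 320.9 115. ]
 [619.2 279.3 115. ]
 [536.7 321.7 115. ]
 [536.3 309.9 115. ]
 [535.8 294.7 115. ]
 [535.4 280.  115. ]]
fork side [[618.9 319.9 115. ]
 [618.5 280.2 115. ]
 [534.2 319.9 115. ]
 [536.2 309.4 115. ]
 [534.4 281.5 115. ]
 [534.3 294.8 115. ]]
griptop top [[571.6 309.1 191. ]
 [570.  289.2 191. ]
 [550.1 290.2 191. ]
 [553.  310.1 191. ]]
griptop side [[567.4 292.2 191. ]
 [549.5 293.7 191. ]
 [550.1 305.1 191. ]
 [569.1 310.8 191. ]]
case top [[ 704.2 -172.3  100. ]
 [ 693.7 -370.6  100. ]
 [ 496.6 -359.6  100. ]
 [ 506.  -160.2  100. ]]
top 7 7 mouth [ 602.37079082 -259.90177483] r 50.09768476504159 [ 600.09558675 -259.97074114  110.        ]Traceback (most recent call last):
  File "<stdin>", line 24, in <module>
    return umr_sum(a, axis, dtype, out, keepdims, initial, where)
numpy.exceptions.AxisError: axis 1 is out of bounds for array of dimension 1
```

Run:
```python
from h import *
T=None
import json
from bench import ctrl
T=ctrl.camera("top");S=ctrl.camera("side")
for C,nm in((T,"top"),(S,"side")):
    g=cv2.cvtColor(C["frame"],cv2.COLOR_RGB2GRAY);big=cv2.GaussianBlur(g,(3,3),0)
    X0=np.array([600,-262,110.])
    for it in range(3):
        pts=[]
        for a in np.linspace(0,2*np.pi,72,endpoint=False):
            rr=np.arange(40,58,.5);X=X0+np.c_[np.cos(a)*rr,np.sin(a)*rr,0*rr]
            p=proj(C,X).astype(np.float32);v=cv2.remap(big,p[:,0].reshape(1,-1),p[:,1].reshape(1,-1),cv2.INTER_LINEAR)[0].astype(float)
            dv=v[4:]-v[:-4];i=dv.argmax()
            if dv[i]>15: pts.append(X[i+2,:2])
        P=np.array(pts);A=np.c_[2*P,np.ones(len(P))];k=np.ones(len(P),bool)
        for _ in range(4):
            s=np.linalg.lstsq(A[k],(P[k]**2).sum(1),rcond=None)[0]
            r=np.sqrt(s[2]+s[0]**2+s[1]**2);e=abs(np.hypot(*(P-s[:2]).T)-r);k=e<2
        X0[:2]=s[:2]
    print(nm,len(P),k.sum(),"mouth",s[:2],"r",r)
```

```text
top 72 72 mouth [ 601.84227045 -259.71727929] r 49.73939148533224
side 31 31 mouth [ 601.61274995 -260.77798015] r 49.03328703614145
```

Calibrated measurements:

| Item | Position (mm) | Yaw (rad) | Agreement |
|---|---|---|---|
| Fork seat / grip | ≈(560.5, 300.5) | ≈-0.015 | Two views agree within 2 mm |
| Lid | ≈(534, 59.4) | ≈0.267 | Fitted radius 69 against 70 given |
| Mouth | ≈(601.8, -260) | – | Fitted radius 49.7 against 50 given, 6 mm from the case middle as described |

I'll go over the grip next.

```bash
python3 -m creep '-0.03 0 -0.03 0;-0.32 0 -0.33 0.2;-0.63 0 -0.658 0.375;-0.63 0 -0.658 0.375;-0.63 0 -0.658 0.375;-0.63 0 -0.658 0.375;-0.63 0 -0.658 0.375;-0.63 0 -0.658 0.375;-0.63 0 -0.658 0.375;-0.63 0 -0.658 0.375;-0.63 0 -0.658 0.375;-0.63 0 -0.658 0.375' 70 40
cat > d.py <<'E'
# python3 d.py x y z yaw : shift/turn in tool axes to put the TCP at x,y,z (mm) with tool -x pointing along yaw
import sys
from h import *
from bench import ctrl
def rep(tg=None):
    s=ctrl.get_state();R=Ro.from_quat(s["tcp_rot"]).as_matrix();p=np.array(s["tool_pos"])
    yaw=np.arctan2(-R[1,0],-R[0,0])
    print("t",round(s["time"],2),"p",p.round(1),"yaw",round(yaw,3),"tilt",(R[:,1]+[0,0,1]).round(3),"F",np.round(s["force"],1),"M",np.round(s["moment"],2),"gap",round(s["finger_gap"],1),"j6",round(s["joint_positions"][5],2))
    if tg is not None:
        d=R.T@(np.array(tg[:3])-p)/1000;print("rows",d.round(4),"turn",round(-(tg[3]-yaw),3))
if __name__=="__main__":
    a=[float(v) for v in sys.argv[1:]];rep(a if len(a)==4 else None)
E
python3 d.py 560.5 300.5 302 -0.015
```

```text
time: 1.45
tool_pos: [399.7, -76.9, 303.2]
tcp_rot: [-0.006, -0.707, 0.707, 0.005]
force: [0.5, -0.4, -0.2]
finger_gap: 61.6
t 1.45 p [399.7 -76.9 303.2] yaw -0.015 tilt [ 0.001 -0.001  0.   ] F [ 0.5 -0.4 -0.2] M [-0.03 -0.03  0.  ] gap 61.6 j6 1.1
rows [-0.155   0.0012 -0.3798] turn -0.0
```

```bash
python3 -m creep '-0.155 0 -0.38 0;-0.155 0 -0.38 0;-0.155 0 -0.38 0;-0.155 0 -0.38 0;-0.155 0 -0.38 0;-0.155 0 -0.38 0;-0.155 0 -0.38 0;-0.155 0 -0.38 0;-0.155 0 -0.38 0;-0.155 0 -0.38 0;-0.155 0 -0.38 0;-0.155 0 -0.38 0' 
python3 d.py 560.5 300.5 202 -0.015
python3 - <<'E'
from h import *
from bench import ctrl
c=ctrl.camera("wrist");cv2.imwrite("pics/w1.png",c["frame"][:,:,::-1])
print(proj(c,[[560.5,300.5,191],[571.5,311.5,191],[549.5,289.5,191]]))
E
```

```text
time: 2.45
tool_pos: [560.4, 302.3, 302.1]
tcp_rot: [-0.004, -0.707, 0.708, 0.004]
force: [0.2, 0.1, 0.0]
finger_gap: 61.9
t 2.45 p [560.4 302.3 302.1] yaw -0.013 tilt [-0.    -0.001  0.   ] F [0.2 0.1 0. ] M [0.03 0.01 0.01] gap 61.9 j6 1.89
rows [-1.000e-04  1.001e-01  1.700e-03] turn 0.002
[[321.49600479 224.15504214]
 [304.49885193 208.42578087]
 [338.01923252 239.44573043]]
```

View pics/w1.png

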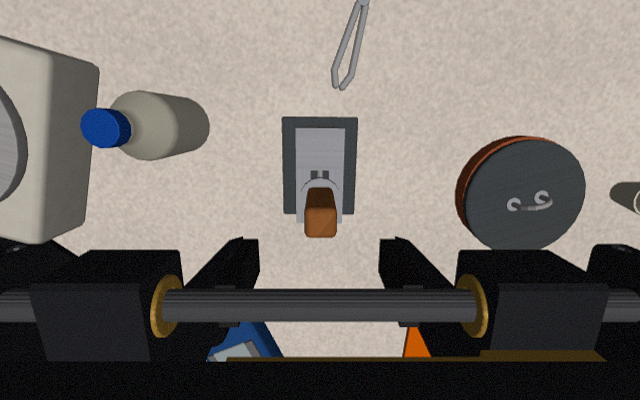

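The wrist view shows the grip's top at columns 304–338 and rows 206–238, centre (321,222). The prediction was (321,224), so it agrees. I'll descend and grip.

```bash
python3 -m creep '0 0.02 0.0017 0;0 0.045 0.0017 0;0 0.07 0.0017 0;0 0.085 0.0017 0;0 0.095 0.0017 0;0 0.1 0.0017 0;0 0.1 0.0017 0;0 0.1 0.0017 0'
python3 -m creep '0 0 0 0;0 0 0 0;0 0 0 0;0 0 0 0;0 0 0 0;0 0 0 0' 15 40
python3 d.py 560.5 300.5 201 -0.015
```

```text
time: 3.17
tool_pos: [560.7, 298.7, 203.6]
tcp_rot: [-0.006, -0.707, 0.707, 0.005]
force: [-0.4, 1.0, 0.7]
finger_gap: 61.8
time: 3.67
tool_pos: [560.7, 298.9, 203.8]
tcp_rot: [-0.006, -0.707, 0.707, 0.005]
force: [-0.1, 1.2, -0.8]
finger_gap: 23.6
t 3.67 p [560.7 298.9 203.8] yaw -0.015 tilt [ 0.002 -0.001  0.   ] F [-0.1  1.2 -0.8] M [ 0.12 -0.    0.02] gap 23.6 j6 1.89
rows [ 0.0003  0.0028 -0.0016] turn 0.0
```

```bash
python3 -m creep '0 0 0 0;0 0 0 0;0 0 0 0' 10 40; python3 d.py
```

```text
time: 3.92
tool_pos: [560.7, 299.0, 203.7]
tcp_rot: [-0.006, -0.707, 0.707, 0.005]
force: [-0.2, 0.7, 1.0]
finger_gap: 21.5
t 3.92 p [560.7 299.  203.7] yaw -0.015 tilt [ 0.002 -0.001  0.   ] F [-0.2  0.7  1. ] M [ 0.11 -0.01 -0.03] gap 21.5 j6 1.89
```

```bash
python3 -m creep '0 -0.003 0 0;0 -0.007 0 0;0 -0.0105 0 0;0 -0.0105 0 0;0 -0.0105 0 0'; python3 d.py 560.7 299 213.7 -0.015
```

```text
time: 4.33
tool_pos: [560.9, 299.1, 214.6]
tcp_rot: [-0.006, -0.707, 0.707, 0.004]
force: [0.4, 0.0, -1.6]
finger_gap: 22.0
t 4.33 p [560.9 299.1 214.6] yaw -0.015 tilt [ 0.002 -0.     0.   ] F [ 0.4  0.  -1.6] M [-0.07  0.03 -0.02] gap 22.0 j6 1.89
rows [0.0002 0.0009 0.0001] turn 0.0
```

```bash
python3 -m creep '0.01 0 0 0;0.025 0 0 0;0.04 0 0 0;0.055 0 0 0;0.07 0 0 0;0.085 0 0 0;0.09 0 0 0;0.09 0 0 0'; python3 d.py
python3 - <<'E'
from h import *
from bench import ctrl
c=ctrl.camera("side");cv2.imwrite("pics/s1.png",cv2.resize(c["frame"][220:345,240:400,::-1],None,fx=4.8,fy=4.8,interpolation=cv2.INTER_CUBIC))
E
```

```text
time: 5.0
tool_pos: [469.3, 300.5, 214.3]
tcp_rot: [-0.005, -0.707, 0.707, 0.004]
force: [-0.1, 0.5, -2.2]
finger_gap: 22.0
t 5.0 p [469.3 300.5 214.3] yaw -0.014 tilt [ 0.002 -0.001  0.   ] F [-0.1  0.5 -2.2] M [-0.07 -0.03  0.02] gap 22.0 j6 1.94
```

View pics/s1.png

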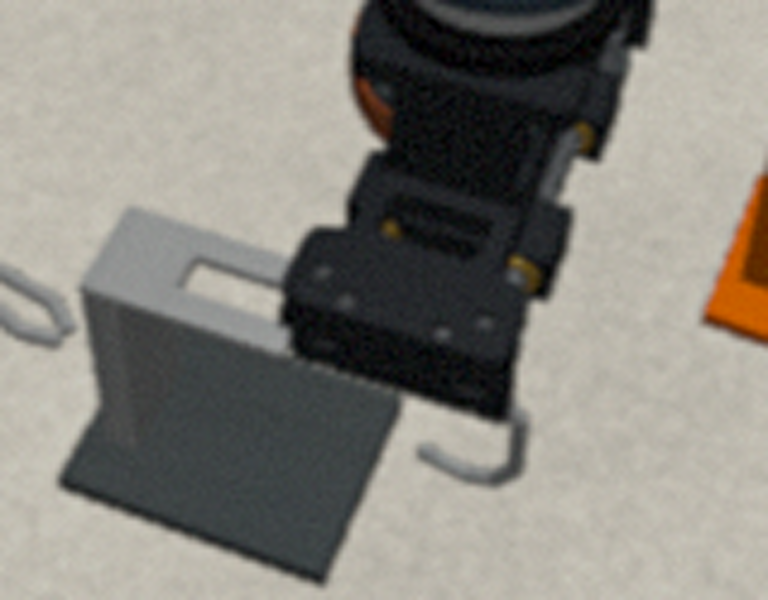

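```bash
python3 - <<'E'
from h import *
from bench import ctrl
T=ctrl.camera("top");S=ctrl.camera("side")
print(proj(S,[[469.3,300.5,40.6],[489,300.5,47],[469.3,300.5,33.6]]), "seen underside",np.array([490,483])/4.8+[240,220],"tip",np.array([422,452])/4.8+[240,220])
print("orange",plane(T,[[301,264],[333,266],[331,311]],60).round())
E
python3 d.py 490.6 47.5 262 0.267
```

```text
[[336.39347738 317.43010304]
 [326.66445924 312.39977598]
 [336.24729415 319.41310076]] seen underside [342.08333333 320.625     ] tip [327.91666667 314.16666667]
orange [[401. 165.  60.]
 [394.  83.  60.]
 [282.  92.  60.]]
t 5.15 p [471.5 300.4 214.7] yaw -0.015 tilt [ 0.003 -0.     0.   ] F [ 0.4  0.6 -1.7] M [ 0.01  0.01 -0.01] gap 21.8 j6 1.94
rows [-0.023  -0.0472  0.2526] turn -0.282
```

```bash
python3 -m creep '0 -0.02 0 0;0 -0.047 0.02 0;-0.005 -0.047 0.05 -0.05;-0.01 -0.047 0.08 -0.1;-0.015 -0.047 0.11 -0.15;-0.02 -0.047 0.14 -0.2;-0.023 -0.047 0.17 -0.25;-0.023 -0.047 0.2 -0.282;-0.023 -0.047 0.23 -0.282;-0.023 -0.047 0.25 -0.282;-0.023 -0.047 0.253 -0.282;-0.023 -0.047 0.253 -0.282'; python3 -m creep '0 0 0 0;0 0 0 0'; python3 d.py 490.6 47.5 222 0.267
```

```text
time: 6.15
tool_pos: [491.3, 45.6, 262.0]
tcp_rot: [0.092, -0.701, 0.701, -0.094]
force: [0.6, 0.8, -2.6]
finger_gap: 21.9
time: 6.32
tool_pos: [491.6, 46.2, 262.1]
tcp_rot: [0.092, -0.701, 0.701, -0.095]
force: [0.6, 0.2, -2.2]
finger_gap: 21.8
t 6.32 p [491.6  46.2 262.1] yaw 0.264 tilt [ 0.004 -0.     0.   ] F [ 0.6  0.2 -2.2] M [ 0.01 -0.03  0.03] gap 21.8 j6 1.16
rows [ 0.0008  0.0401 -0.0015] turn -0.003
```

```bash
python3 -m creep '0 0.015 -0.001 0;0 0.03 -0.001 0;0 0.04 -0.001 0;0 0.04 -0.001 0;0 0.04 -0.001 0'; python3 d.py 490.6 47.5 218.5 0.267
python3 - <<'E'
from h import *
from bench import ctrl
S=ctrl.camera("side");W=ctrl.camera("wrist");T=ctrl.camera("top")
for n,c in(("s",S),("w",W),("t",T)): cv2.imwrite(f"pics/{n}2.png",c["frame"][:,:,::-1])
cv2.imwrite("pics/s2c.png",cv2.resize(S["frame"][190:270,290:400,::-1],None,fx=7,fy=7,interpolation=cv2.INTER_CUBIC))
print(proj(S,[[490.6,47.5,48.3],[534,59.4,57],[534,59.4,34]]))
E
```

```text
time: 6.73
tool_pos: [491.2, 47.9, 221.6]
tcp_rot: [0.093, -0.701, 0.701, -0.095]
force: [0.8, 0.0, -1.8]
finger_gap: 21.7
t 6.73 p [491.2  47.9 221.6] yaw 0.265 tilt [0.003 0.    0.   ] F [ 0.8  0.  -1.8] M [-0.02 -0.03 -0.06] gap 21.7 j6 1.16
rows [0.0007 0.0031 0.0002] turn -0.002
[[360.92883126 223.36071073]
 [342.19875498 219.54624002]
 [341.71923398 226.3764271 ]]
```

View pics/s2c.png

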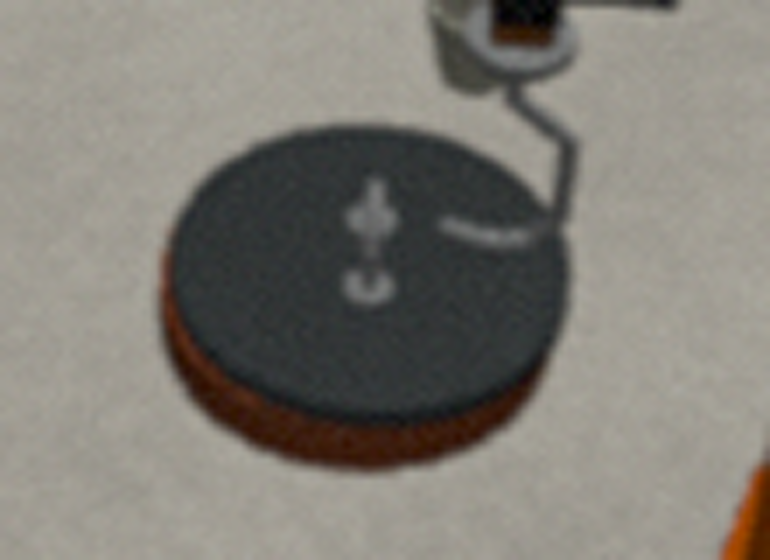

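View pics/w2.png

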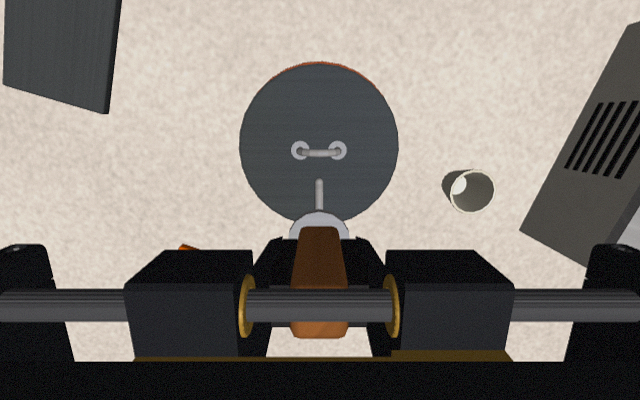

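The wrist view has the toe tip at (319,182), squarely before the loop's middle (feet at 300 and 340, row 151). The side view agrees with the predicted saddle pixel. Now lower 3.3 mm and push the toe through.

```bash
python3 -m creep '0 0.0033 0 0;0 0.0033 0 0;0 0.0033 0 0'; python3 -m creep '-0.005 0 0 0;-0.01 0 0 0;-0.015 0 0 0;-0.02 0 0 0;-0.02 0 0 0'; python3 d.py 534 59.4 218.2 0.267
```

```text
time: 7.13
tool_pos: [492.2, 47.3, 219.9]
tcp_rot: [0.091, -0.701, 0.701, -0.095]
force: [0.5, 0.7, -2.0]
finger_gap: 21.9
time: 7.55
tool_pos: [512.7, 52.7, 220.2]
tcp_rot: [0.091, -0.701, 0.701, -0.096]
force: [-0.4, -0.7, -1.4]
finger_gap: 21.9
t 7.55 p [512.7  52.7 220.2] yaw 0.265 tilt [ 0.007 -0.     0.   ] F [-0.4 -0.7 -1.4] M [ 0.01  0.02 -0.03] gap 21.9 j6 1.18
rows [-0.0223  0.0021 -0.0009] turn -0.002
```

```bash
python3 -m creep '0 0.0025 0 0;0 0.0025 0 0;0 0.0025 0 0'; python3 -m creep '-0.005 0 0 0;-0.01 0 0 0;-0.015 0 -0.0005 0;-0.0195 0 -0.0005 0;-0.0195 0 -0.0005 0;-0.0195 0 -0.0005 0'; python3 d.py 534 59.4 218.2 0.267
python3 - <<'E'
from h import *
from bench import ctrl
S=ctrl.camera("side");W=ctrl.camera("wrist")
cv2.imwrite("pics/w3.png",W["frame"][100:300,200:440,::-1].repeat(3,0).repeat(3,1))
cv2.imwrite("pics/s3c.png",cv2.resize(S["frame"][190:270,290:400,::-1],None,fx=7,fy=7,interpolation=cv2.INTER_CUBIC))
E
```

```text
time: 7.8
tool_pos: [512.4, 52.7, 217.3]
tcp_rot: [0.091, -0.701, 0.701, -0.096]
force: [0.2, -0.5, -1.5]
finger_gap: 21.7
time: 8.3
tool_pos: [531.3, 58.4, 217.3]
tcp_rot: [0.091, -0.701, 0.701, -0.096]
force: [-0.4, -0.8, -2.4]
finger_gap: 21.4
t 8.3 p [531.3  58.4 217.3] yaw 0.265 tilt [ 0.006 -0.     0.   ] F [-0.4 -0.8 -2.4] M [ 0.01 -0.   -0.03] gap 21.4 j6 1.19
rows [-0.0028 -0.0009 -0.0002] turn -0.002
```

View pics/s3c.png

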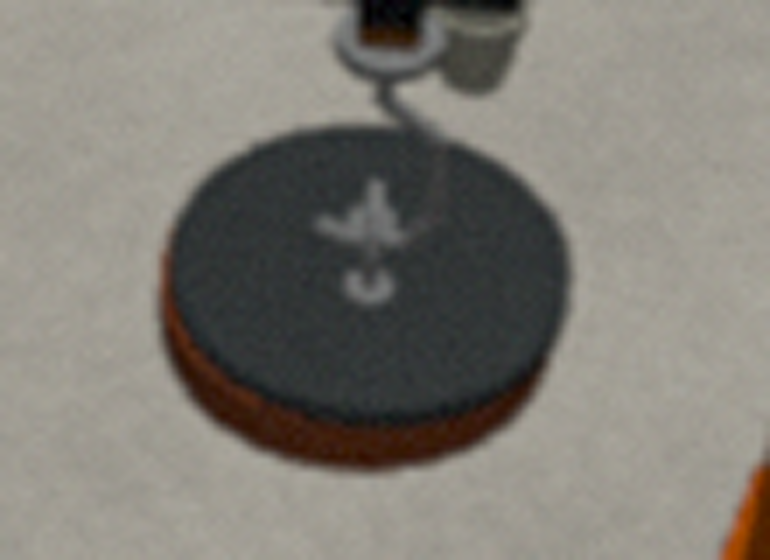

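View pics/w3.png

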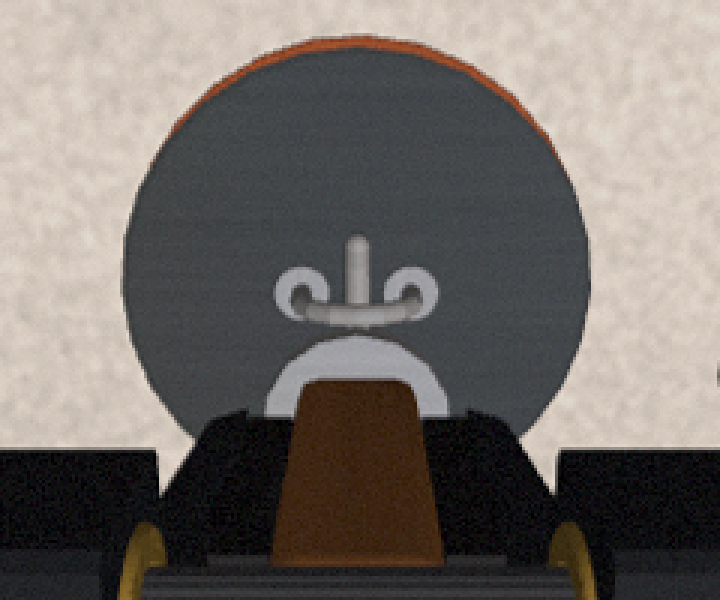

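The toe is clearly through the loop: the tip shows beyond the wire in the wrist crop at (357,240), and centred. I'll lift gently.

```bash
python3 -m creep '-0.0025 -0.002 0 0;-0.0025 -0.005 0 0;-0.0025 -0.008 0 0;-0.0025 -0.01 0 0;-0.0025 -0.0115 0 0;-0.0025 -0.013 0 0;-0.0025 -0.0145 0 0;-0.0025 -0.016 0 0;-0.0025 -0.0175 0 0;-0.0025 -0.019 0 0' - 60; python3 d.py
python3 - <<'E'
from h import *
from bench import ctrl
S=ctrl.camera("side")
cv2.imwrite("pics/s4c.png",cv2.resize(S["frame"][190:270,290:400,::-1],None,fx=7,fy=7,interpolation=cv2.INTER_CUBIC))
E
```

```text
time: 9.23
tool_pos: [532.8, 59.1, 235.7]
tcp_rot: [0.092, -0.701, 0.701, -0.095]
force: [0.0, -0.3, -8.3]
finger_gap: 21.8
t 9.23 p [532.8  59.1 235.7] yaw 0.265 tilt [0.004 0.    0.   ] F [ 0.  -0.3 -8.3] M [ 0.05  0.02 -0.01] gap 21.8 j6 1.19
```

View pics/s4c.png

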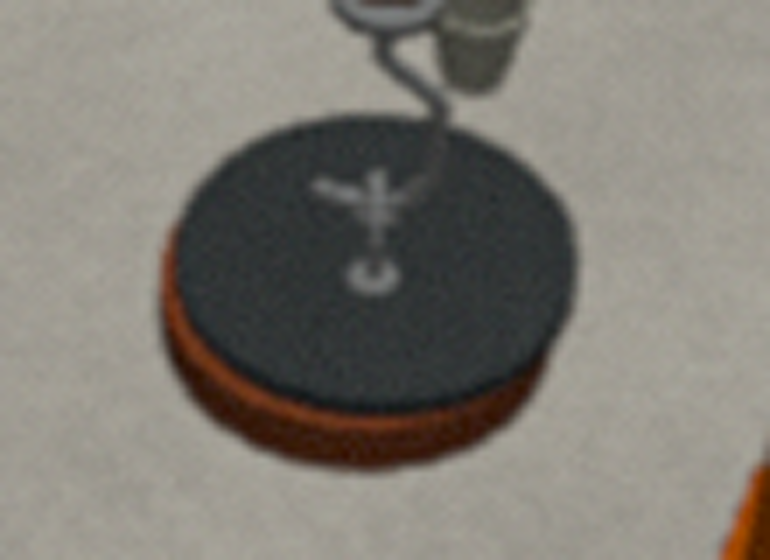

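```bash
python3 -m creep '0 -0.003 0 0;0 -0.008 0 0;0 -0.016 0 0;0 -0.026 0 0;0 -0.037 0 0;0 -0.048 0 0;0 -0.059 0 0;0 -0.07 0 0;0 -0.081 0 0;0 -0.091 0 0;0 -0.099 0 0;0 -0.104 0 0'; python3 -m creep '0 0 0 0;0 0 0 0;0 0 0 0;0 0 0 0'; python3 d.py 601.8 -259.9 338 0.267
python3 - <<'E'
from h import *
from bench import ctrl
S=ctrl.camera("side")
cv2.imwrite("pics/s5.png",S["frame"][:,:,::-1])
E
```

```text
time: 10.28
tool_pos: [532.9, 59.0, 341.7]
tcp_rot: [0.091, -0.701, 0.701, -0.096]
force: [-0.2, 0.2, -7.4]
finger_gap: 21.6
time: 10.62
tool_pos: [532.5, 59.1, 340.8]
tcp_rot: [0.092, -0.701, 0.701, -0.095]
force: [0.6, -0.1, -7.0]
finger_gap: 21.7
t 10.62 p [532.5  59.1 340.8] yaw 0.265 tilt [ 0.005 -0.     0.   ] F [ 0.6 -0.1 -7. ] M [ 0.01 -0.02 -0.07] gap 21.7 j6 1.19
rows [0.0167 0.0032 0.326 ] turn -0.002
```

View pics/s5.png

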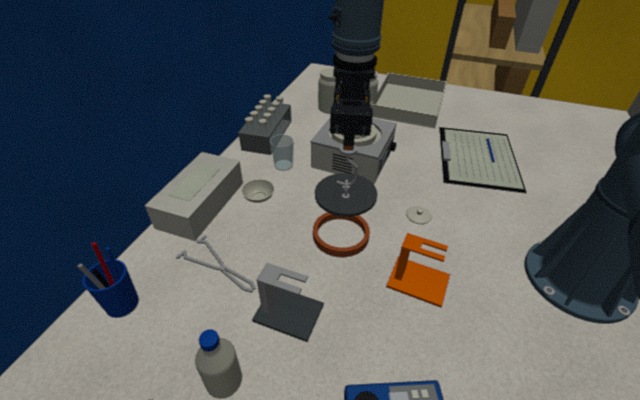

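```bash
python3 -m creep '0 0 0.002 0;0 0 0.006 0;0.001 0 0.013 0;0.001 0 0.023 0;0.002 0 0.036 0;0.003 0 0.05 0;0.003 0 0.064 0;0.004 0 0.078 0;0.005 0 0.091 0;0.005 0 0.101 0;0.006 0 0.107 0;0.006 0 0.109 0';python3 d.py 600.8 -260.1 338 0.267; python3 -m creep '0 0 0.002 0;0 0 0.006 0;0.001 0 0.013 0;0.001 0 0.023 0;0.002 0 0.036 0;0.003 0 0.05 0;0.003 0 0.064 0;0.004 0 0.078 0;0.005 0 0.091 0;0.005 0 0.101 0;0.006 0 0.107 0;0.006 0 0.109 0';python3 d.py 600.8 -260.1 338 0.267
```

```text
time: 11.67
tool_pos: [555.4, -49.1, 340.9]
tcp_rot: [0.091, -0.701, 0.701, -0.095]
force: [-0.3, 0.2, -6.4]
finger_gap: 21.8
t 11.67 p [555.4 -49.1 340.9] yaw 0.264 tilt [ 0.005 -0.     0.   ] F [-0.3  0.2 -6.4] M [-0.02 -0.03 -0.01] gap 21.8 j6 1.01
rows [0.0112 0.0031 0.2156] turn -0.003
time: 12.67
tool_pos: [578.1, -157.3, 340.8]
tcp_rot: [0.091, -0.701, 0.701, -0.094]
force: [-0.1, -0.3, -8.1]
finger_gap: 21.5
t 12.67 p [ 578.1 -157.3  340.8] yaw 0.262 tilt [ 0.005 -0.     0.   ] F [-0.1 -0.3 -8.1] M [ 0.02 -0.02  0.11] gap 21.5 j6 0.84
rows [0.0048 0.003  0.1051] turn -0.005
```

```bash
python3 -m creep '0 0 0.002 0;0 0 0.006 0;0.001 0 0.013 0;0.001 0 0.023 0;0.002 0 0.036 0;0.003 0 0.05 0;0.003 0 0.064 0;0.004 0 0.078 0;0.005 0 0.091 0;0.005 0 0.100 0;0.005 0 0.104 0;0.005 0 0.105 0';python3 -m creep '0 0 0 0;0 0 0 0;0 0 0 0;0 0 0 0'; python3 d.py 600.8 -260.1 338 0.267
python3 - <<'E'
from h import *
from bench import ctrl
S=ctrl.camera("side");T=ctrl.camera("top")
cv2.imwrite("pics/s6.png",cv2.resize(S["frame"][90:220,270:430,::-1],None,fx=4.6,fy=4.6,interpolation=cv2.INTER_CUBIC))
cv2.imwrite("pics/t6.png",cv2.resize(T["frame"][110:240,390:550,::-1],None,fx=4.6,fy=4.6,interpolation=cv2.INTER_CUBIC))
E
```

```text
time: 13.67
tool_pos: [600.6, -261.2, 340.7]
tcp_rot: [0.091, -0.701, 0.701, -0.094]
force: [0.3, -0.8, -7.5]
finger_gap: 21.5
time: 14.0
tool_pos: [600.6, -260.5, 340.8]
tcp_rot: [0.091, -0.701, 0.701, -0.094]
force: [0.1, 0.5, -7.9]
finger_gap: 21.7
t 14.0 p [ 600.6 -260.5  340.8] yaw 0.262 tilt [ 0.004 -0.     0.   ] F [ 0.1  0.5 -7.9] M [-0.04 -0.05  0.04] gap 21.7 j6 0.72
rows [-0.0003  0.0028 -0.0004] turn -0.005
```

View pics/s6.png

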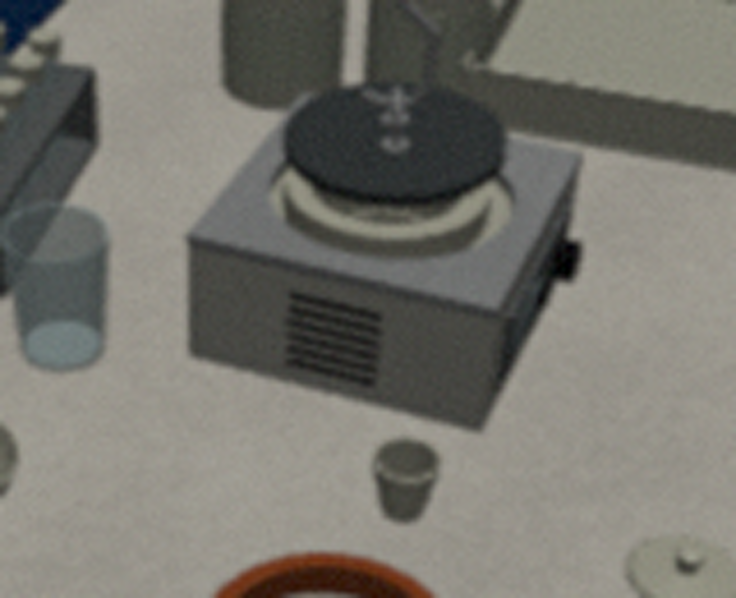

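View pics/t6.png

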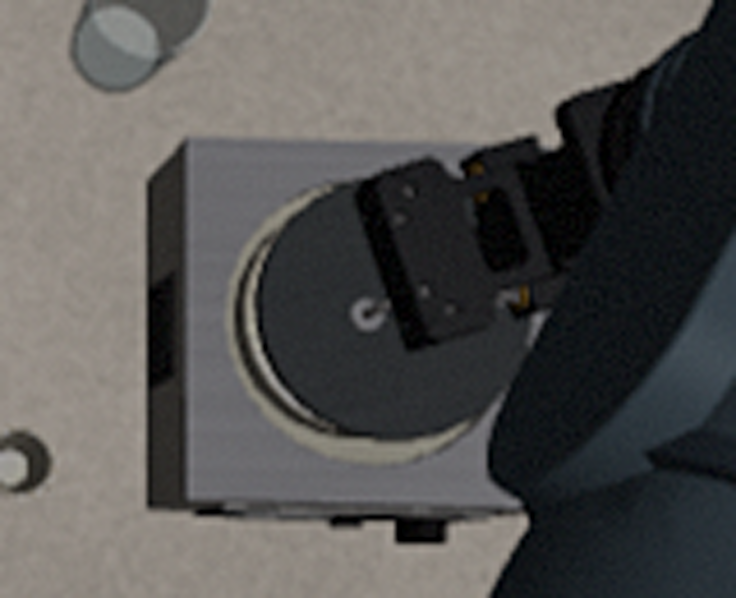

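```bash
python3 -m creep '0 0.002 0 0;0 0.004 0 0;0 0.007 0 0;0 0.009 0 0;0 0.01 0 0;0 0.011 0 0;0 0.011 0 0';python3 d.py 600.8 -260.1 310 0.267
python3 -m creep '0 0.001 0 0;0 0.002 0 0;0 0.003 0 0;0 0.004 0 0;0 0.005 0 0;0 0.006 0 0;0 0.006 0 0;0 0.006 0 0';python3 d.py 600.8 -260.1 310 0.267
```

```text
time: 14.68
tool_pos: [600.6, -260.7, 329.5]
tcp_rot: [0.091, -0.701, 0.701, -0.094]
force: [-0.2, -0.4, -7.6]
finger_gap: 21.3
t 14.68 p [ 600.6 -260.7  329.5] yaw 0.262 tilt [ 0.004 -0.     0.   ] F [-0.2 -0.4 -7.6] M [0.03 0.03 0.01] gap 21.3 j6 0.72
rows [-0.0003  0.0195 -0.0006] turn -0.005
time: 15.35
tool_pos: [600.7, -260.7, 323.6]
tcp_rot: [0.091, -0.701, 0.701, -0.094]
force: [-0.1, -0.0, -6.6]
finger_gap: 21.7
t 15.35 p [ 600.7 -260.7  323.6] yaw 0.262 tilt [ 0.004 -0.     0.   ] F [-0.1 -0.  -6.6] M [ 0.05 -0.15 -0.03] gap 21.7 j6 0.72
rows [-0.0002  0.0136 -0.0006] turn -0.005
```

The lid is at about 117 mm and still carries its full weight, so the plug has entered the mouth. I'll carry on down slowly.

```bash
python3 -m creep '0 0.001 0 0;0 0.002 0 0;0 0.003 0 0;0 0.004 0 0;0 0.005 0 0;0 0.006 0 0;0 0.007 0 0;0 0.008 0 0;0 0.009 0 0;0 0.010 0 0;0 0.010 0 0;0 0.010 0 0';python3 d.py 600.8 -260.1 310 0.267
python3 - <<'E'
from h import *
from bench import ctrl
S=ctrl.camera("side");W=ctrl.camera("wrist")
cv2.imwrite("pics/s7.png",cv2.resize(S["frame"][90:220,270:430,::-1],None,fx=4.6,fy=4.6,interpolation=cv2.INTER_CUBIC))
cv2.imwrite("pics/w7.png",W["frame"][:,:,::-1])
E
```

```text
time: 16.35
tool_pos: [600.9, -260.7, 313.8]
tcp_rot: [0.091, -0.701, 0.701, -0.094]
force: [0.4, 0.1, -2.2]
finger_gap: 21.3
t 16.35 p [ 600.9 -260.7  313.8] yaw 0.262 tilt [ 0.005 -0.001  0.   ] F [ 0.4  0.1 -2.2] M [ 0.04  0.   -0.04] gap 21.3 j6 0.72
rows [-0.0001  0.0038 -0.0006] turn -0.005
```

View pics/s7.png

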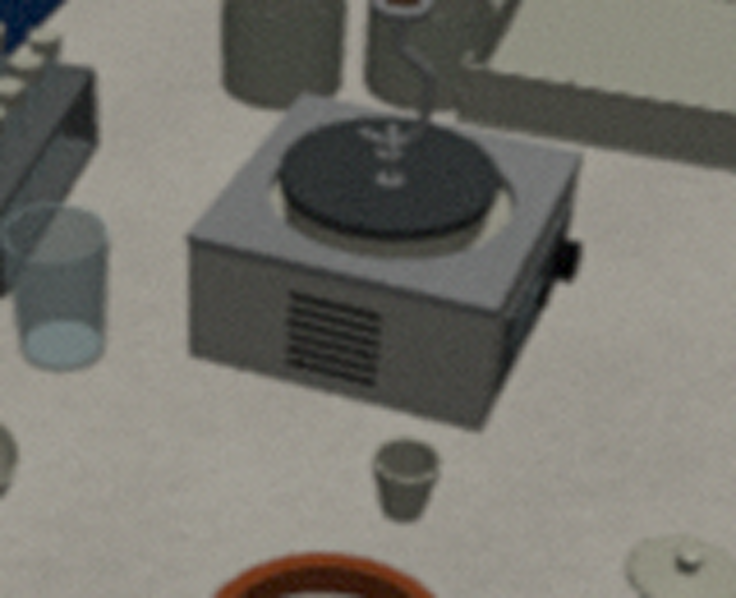

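View pics/w7.png

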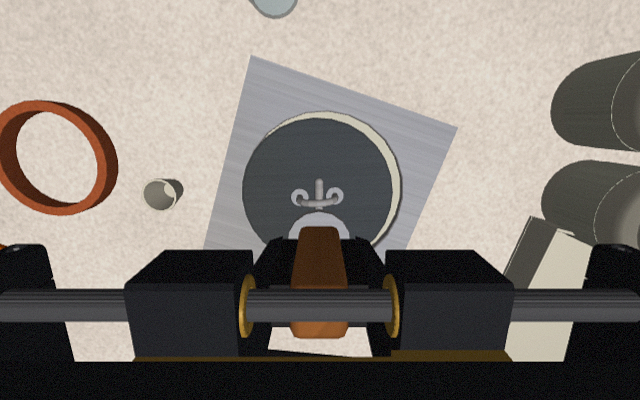

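```bash
python3 -m creep '0 0.002 0 0;0 0.004 0 0;0 0.006 0 0;0 0.008 0 0;0 0.0095 0 0;0 0.0095 0 0;0 0.0095 0 0';python3 d.py 600.8 -260.1 304.2 0.267
python3 - <<'E'
from h import *
from bench import ctrl
S=ctrl.camera("side")
g=cv2.cvtColor(S["frame"],cv2.COLOR_RGB2GRAY);k=np.zeros_like(g);k[105:150,320:390]=(g[105:150,320:390]<72)
cs,_=cv2.findContours(k,cv2.RETR_EXTERNAL,cv2.CHAIN_APPROX_NONE);c=max(cs,key=cv2.contourArea)[:,0].astype(float)
print(len(c),c.min(0),c.max(0))
th=np.linspace(0,2*np.pi,200)
for z in(110,112,115,118,120):
  for (x,y) in ((601.8,-260.3),):
    X=np.r_[np.c_[x+70*np.cos(th),y+70*np.sin(th),0*th+z+10],np.c_[x+70*np.cos(th),y+70*np.sin(th),0*th+z]]
    p=proj(S,X);print(z,p.min(0).round(1),p.max(0).round(1))
cv2.imwrite("pics/s8.png",cv2.resize(S["frame"][90:180,300:410,::-1],None,fx=7,fy=6.6,interpolation=cv2.INTER_CUBIC))
E
```

```text
time: 17.03
tool_pos: [600.8, -260.7, 304.1]
tcp_rot: [0.091, -0.701, 0.701, -0.094]
force: [0.1, 0.6, -1.7]
finger_gap: 21.5
t 17.03 p [ 600.8 -260.7  304.1] yaw 0.262 tilt [ 0.004 -0.     0.   ] F [ 0.1  0.6 -1.7] M [ 0.06 -0.01 -0.06] gap 21.5 j6 0.72
rows [-0.0001 -0.0001 -0.0006] turn -0.005
218 [330. 105.] [389. 144.]
110 [329.7 114.4] [378.  142.3]
112 [329.7 113.8] [378.1 141.6]
115 [329.7 112.9] [378.2 140.7]
118 [329.8 112. ] [378.4 139.8]
120 [329.8 111.4] [378.4 139.2]
```

View pics/s8.png

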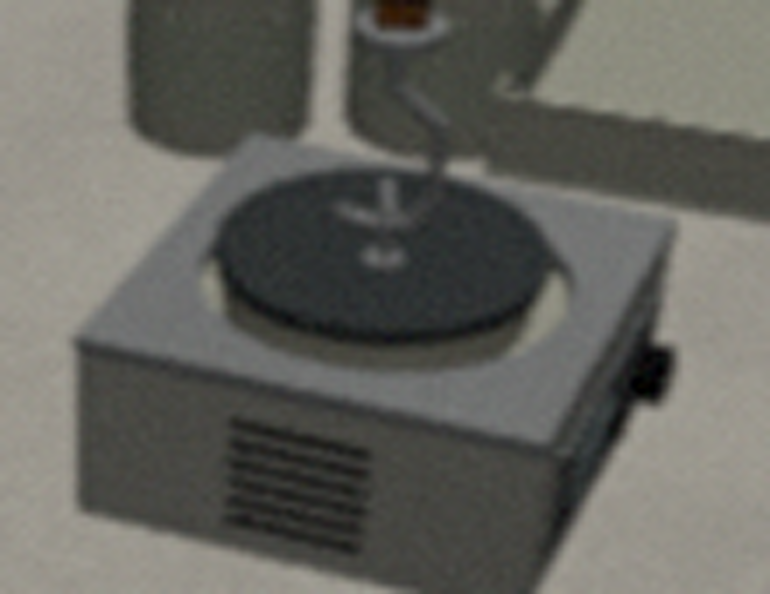

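The lid's outline spans rows 115.5–142, against 114.4–142.3 predicted for fully home (110 mm), and the wrist force is back to the lifter's own weight. I'll back the hook out.

```bash
python3 -m creep '0.004 0 0 0;0.008 0 0 0;0.012 0 0 0;0.016 0 0 0;0.02 0 0 0;0.024 0 0 0;0.024 0 0 0';python3 d.py 600.8 -260.1 304.2 0.267;python3 -m creep '0.005 0 0 0;0.01 0 0 0;0.015 0 0 0;0.02 0 0 0;0.025 0 0 0;0.03 0 0 0;0.03 0 0 0';python3 d.py 600.8 -260.1 304.2 0.267
python3 - <<'E'
from h import *
from bench import ctrl
S=ctrl.camera("side");W=ctrl.camera("wrist")
cv2.imwrite("pics/s9.png",cv2.resize(S["frame"][90:180,300:410,::-1],None,fx=7,fy=6.6,interpolation=cv2.INTER_CUBIC))
cv2.imwrite("pics/w9.png",W["frame"][:,:,::-1])
E
```

```text
time: 17.67
tool_pos: [577.0, -267.3, 304.3]
tcp_rot: [0.091, -0.701, 0.701, -0.094]
force: [-0.1, 0.5, -1.7]
finger_gap: 21.1
t 17.67 p [ 577.  -267.3  304.3] yaw 0.261 tilt [ 0.005 -0.001  0.   ] F [-0.1  0.5 -1.7] M [ 0.03 -0.01  0.01] gap 21.1 j6 0.69
rows [-0.0249  0.0002 -0.0008] turn -0.006
time: 18.25
tool_pos: [547.2, -275.4, 304.2]
tcp_rot: [0.09, -0.701, 0.702, -0.093]
force: [-0.2, 0.2, -2.0]
finger_gap: 21.4
t 18.25 p [ 547.2 -275.4  304.2] yaw 0.261 tilt [ 0.004 -0.001  0.   ] F [-0.2  0.2 -2. ] M [ 0.04 -0.07 -0.01] gap 21.4 j6 0.65
rows [-0.0558  0.0002 -0.0009] turn -0.006
```

View pics/s9.png

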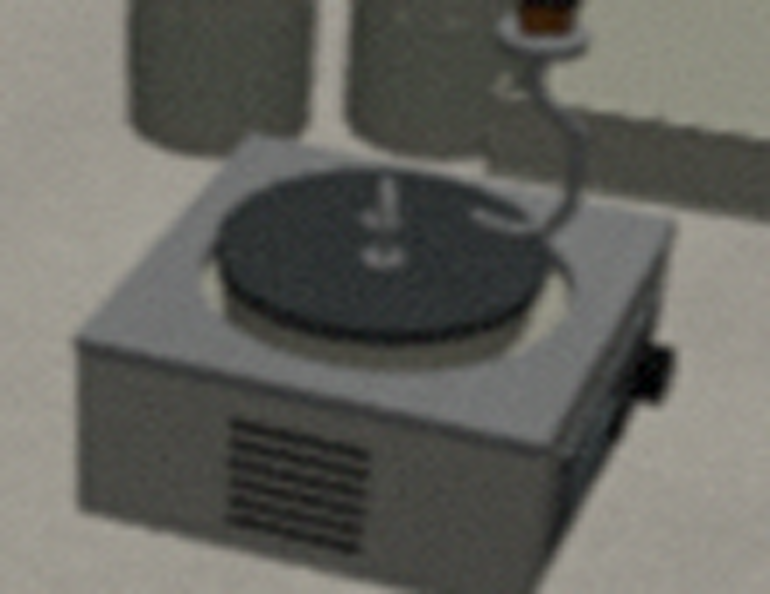

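View pics/w9.png

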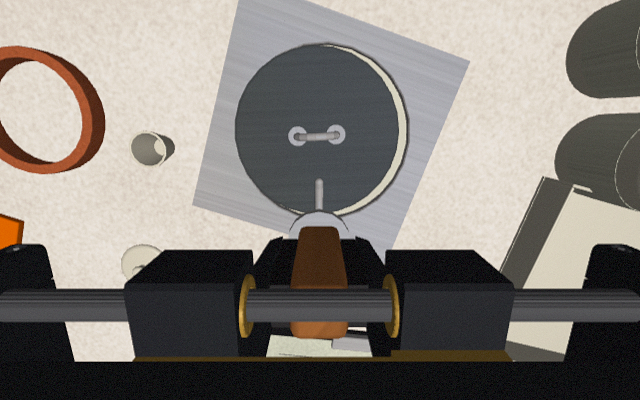

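Hook free: toe tip at wrist (319,182), loop at (318,135), lid unmoved. Now raise and return to the stand.

```bash
python3 -m creep '0.005 -0.01 0 0;0.005 -0.025 0 0;0.005 -0.04 0 0;0.005 -0.04 0 0'; python3 d.py 468 300.6 300 -0.015
```

```text
time: 18.68
tool_pos: [543.8, -277.3, 348.6]
tcp_rot: [0.089, -0.699, 0.703, -0.095]
force: [0.6, -0.0, -1.5]
finger_gap: 21.6
t 18.68 p [ 543.8 -277.3  348.6] yaw 0.261 tilt [ 0.01  -0.005  0.   ] F [ 0.6 -0.  -1.5] M [ 0.02 -0.01 -0.02] gap 21.6 j6 0.64
rows [-0.0755  0.0453 -0.5782] turn 0.276
```

```bash
python3 -m creep '0 0 -0.008 0;-0.004 0 -0.025 0.02;-0.008 0 -0.05 0.05;-0.012 0 -0.08 0.09;-0.016 0 -0.11 0.13;-0.02 0 -0.14 0.17;-0.024 0 -0.17 0.21;-0.028 0 -0.2 0.25;-0.032 0 -0.23 0.276;-0.036 0 -0.26 0.276;-0.038 0 -0.28 0.276;-0.038 0 -0.29 0.276'; python3 d.py 468 300.6 300 -0.015
```

```text
time: 19.68
tool_pos: [504.5, 15.6, 346.3]
tcp_rot: [-0.007, -0.706, 0.708, 0.001]
force: [0.2, 0.4, -2.2]
finger_gap: 21.2
t 19.68 p [504.5  15.6 346.3] yaw -0.012 tilt [ 0.009 -0.004  0.   ] F [ 0.2  0.4 -2.2] M [ 0.07  0.02 -0.04] gap 21.2 j6 1.38
rows [ 0.0404  0.045  -0.2847] turn 0.003
```

```bash
python3 -m creep '0.001 0 -0.008 0;0.004 0 -0.025 0;0.008 0 -0.05 0;0.012 0.005 -0.08 0;0.016 0.01 -0.11 0;0.02 0.015 -0.14 0;0.024 0.02 -0.17 0;0.03 0.025 -0.2 0;0.034 0.03 -0.23 0;0.038 0.038 -0.26 0;0.04 0.045 -0.28 0;0.04 0.045 -0.285 0';python3 -m creep '0 0 0 0;0 0 0 0'; python3 d.py 468 300.6 214.5 -0.015
```

```text
time: 20.68
tool_pos: [467.1, 302.8, 297.8]
tcp_rot: [-0.006, -0.706, 0.708, 0.002]
force: [-0.9, -0.6, -2.3]
finger_gap: 21.7
time: 20.85
tool_pos: [467.1, 302.3, 297.3]
tcp_rot: [-0.005, -0.705, 0.709, 0.002]
force: [-0.1, -0.0, -3.3]
finger_gap: 21.3
t 20.85 p [467.1 302.3 297.3] yaw -0.01 tilt [ 0.005 -0.005  0.   ] F [-0.1 -0.  -3.3] M [ 0.02 -0.03  0.03] gap 21.3 j6 1.95
rows [-0.0005  0.0828  0.0013] turn 0.005
```

```bash
python3 -m creep '0 0.01 0.0013 0;0 0.03 0.0013 0;0 0.05 0.0013 0.005;0 0.068 0.0013 0.005;0 0.078 0.0013 0.005;0 0.083 0.0013 0.005;0 0.083 0.0013 0.005;0 0.083 0.0013 0.005'; python3 d.py 468 300.6 214.5 -0.015
python3 - <<'E'
from h import *
from bench import ctrl
S=ctrl.camera("side");W=ctrl.camera("wrist")
cv2.imwrite("pics/s10.png",cv2.resize(S["frame"][220:345,240:400,::-1],None,fx=4.8,fy=4.8,interpolation=cv2.INTER_CUBIC))
cv2.imwrite("pics/w10.png",W["frame"][100:300,200:440,::-1].repeat(3,0).repeat(3,1))
E
```

```text
time: 21.52
tool_pos: [468.1, 300.3, 214.9]
tcp_rot: [-0.007, -0.705, 0.709, 0.004]
force: [0.5, 0.0, -1.9]
finger_gap: 21.1
t 21.52 p [468.1 300.3 214.9] yaw -0.015 tilt [ 0.005 -0.005  0.   ] F [ 0.5  0.  -1.9] M [ 0.04  0.04 -0.02] gap 21.1 j6 1.95
rows [ 0.0001  0.0004 -0.0003] turn -0.0
```

View pics/s10.png

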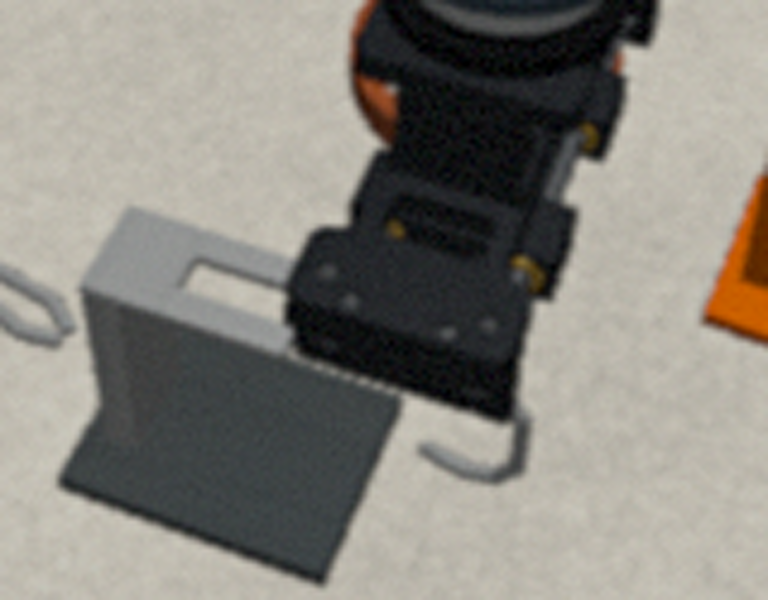

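View pics/w10.png

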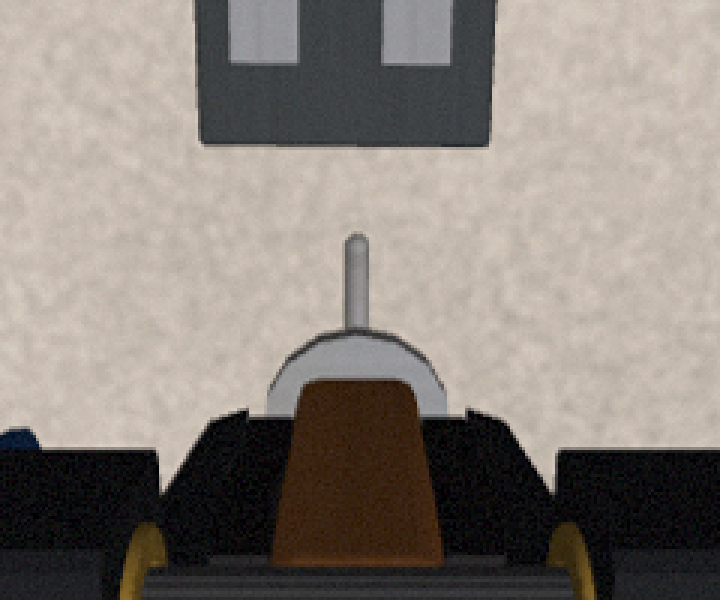

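```bash
python3 d.py 560.7 300.2 214.9 -0.015; python3 -m creep '-0.002 0 -0.0005 0;-0.01 0 -0.001 0;-0.022 0 -0.0012 0;-0.035 0 -0.0012 0;-0.047 0 -0.0012 0;-0.059 0 -0.0012 0;-0.07 0 -0.0012 0;-0.08 0 -0.0012 0;-0.088 0 -0.0012 0;-0.0925 0 -0.0012 0;-0.0925 0 -0.0012 0';python3 d.py 560.7 300.2 203.7 -0.015
```

```text
t 21.62 p [468.3 300.7 215.6] yaw -0.015 tilt [ 0.007 -0.004  0.   ] F [ 0.1 -1.1 -2.6] M [ 0.01 -0.05 -0.  ] gap 21.2 j6 1.95
rows [-0.0923  0.0014 -0.0009] turn -0.0
time: 22.53
tool_pos: [561.8, 300.3, 216.3]
tcp_rot: [-0.008, -0.706, 0.708, 0.003]
force: [0.2, 0.1, -1.9]
finger_gap: 21.2
t 22.53 p [561.8 300.3 216.3] yaw -0.016 tilt [ 0.007 -0.004  0.   ] F [ 0.2  0.1 -1.9] M [ 0.05 -0.02 -0.02] gap 21.2 j6 1.9
rows [0.0012 0.0126 0.0001] turn -0.001
```

```bash
python3 -m creep '0.001 0.003 0 0;0.001 0.006 0 0;0.001 0.008 0 0;0.001 0.01 0 0;0.001 0.0115 0 0;0.001 0.0115 0 0';python3 d.py 560.7 300.2 203.7 -0.015
```

```text
time: 23.03
tool_pos: [560.5, 300.3, 204.3]
tcp_rot: [-0.008, -0.706, 0.709, 0.003]
force: [-0.1, 0.8, -1.7]
finger_gap: 21.6
t 23.03 p [560.5 300.3 204.3] yaw -0.015 tilt [ 0.007 -0.004  0.   ] F [-0.1  0.8 -1.7] M [ 0.08  0.01 -0.01] gap 21.6 j6 1.9
rows [-0.0002  0.0006  0.0001] turn -0.0
```

```bash
python3 -m creep '0 0.0007 0 0;0 0.0014 0 0;0 0.0014 0 0';python3 d.py 560.7 300.2 203.7 -0.015
python3 - <<'E'
from h import *
from bench import ctrl
S=ctrl.camera("side");W=ctrl.camera("wrist")
cv2.imwrite("pics/s11.png",cv2.resize(S["frame"][220:345,240:400,::-1],None,fx=4.8,fy=4.8,interpolation=cv2.INTER_CUBIC))
cv2.imwrite("pics/w11.png",W["frame"][100:300,200:440,::-1].repeat(3,0).repeat(3,1))
E
```

```text
time: 23.28
tool_pos: [560.7, 300.4, 203.8]
tcp_rot: [-0.008, -0.706, 0.708, 0.003]
force: [-2.6, -0.6, 3.8]
finger_gap: 21.6
t 23.28 p [560.7 300.4 203.8] yaw -0.015 tilt [ 0.007 -0.004  0.   ] F [-2.6 -0.6  3.8] M [-0.04  0.43  0.04] gap 21.6 j6 1.9
rows [-0.      0.0001  0.0002] turn -0.0
```

View pics/s11.png

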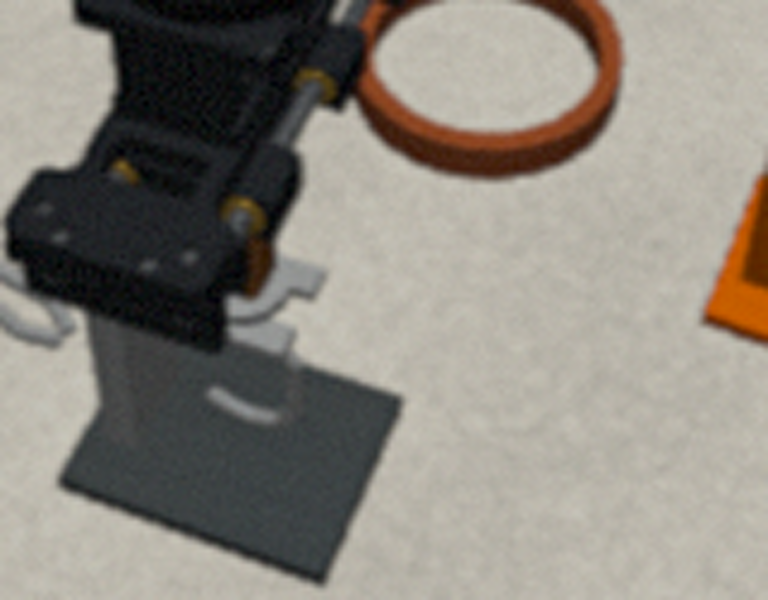

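View pics/w11.png

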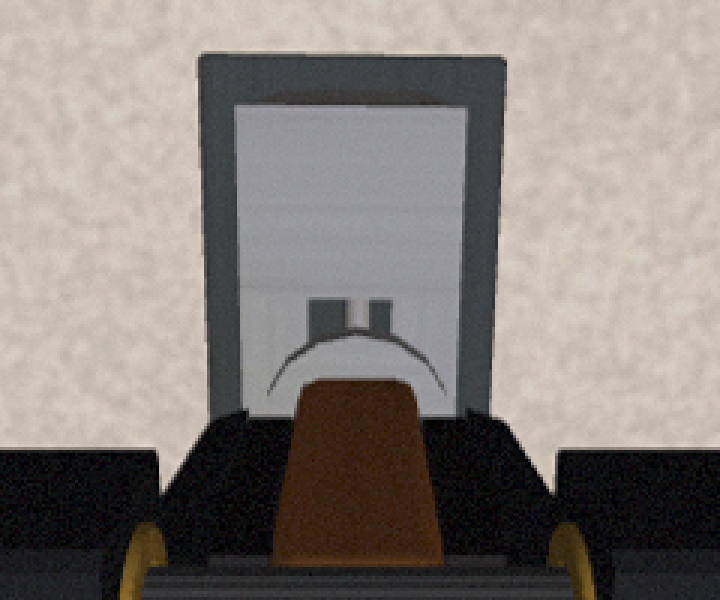

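The guard is on the tines (upward force 3.8 N) and the rod is inside the slot. I'll release and rise.

```bash
python3 -m creep '0 0 0 0;0 0 0 0;0 0 0 0;0 0 0 0;0 0 0 0;0 0 0 0;0 0 0 0;0 0 0 0' 70; python3 d.py; python3 -m creep '0 -0.01 0 0;0 -0.03 0 0;0 -0.055 0 0;0 -0.085 0 0;0 -0.11 0 0;0 -0.12 0 0;0 -0.12 0 0'; python3 -m creep '0.02 0 0 0;0.06 0 0 0;0.1 0 0 0;0.14 0 0 0;0.16 0 0 0;0.16 0 0 0'; python3 d.py
python3 - <<'E'
from h import *
from bench import ctrl
S=ctrl.camera("side");T=ctrl.camera("top")
cv2.imwrite("pics/s12.png",S["frame"][:,:,::-1]);cv2.imwrite("pics/t12.png",T["frame"][:,:,::-1])
cv2.imwrite("pics/s12c.png",cv2.resize(S["frame"][235:345,240:400,::-1],None,fx=5,fy=5,interpolation=cv2.INTER_CUBIC))
E
```

```text
time: 24.05
tool_pos: [560.6, 300.4, 203.7]
tcp_rot: [-0.008, -0.706, 0.708, 0.003]
force: [-0.5, -0.3, -1.0]
finger_gap: 61.6
t 24.05 p [560.6 300.4 203.7] yaw -0.015 tilt [ 0.007 -0.004  0.   ] F [-0.5 -0.3 -1. ] M [ 0.05 -0.02 -0.01] gap 61.6 j6 1.9
time: 24.63
tool_pos: [561.0, 301.3, 327.8]
tcp_rot: [-0.01, -0.706, 0.708, 0.001]
force: [0.3, -0.7, -0.9]
finger_gap: 61.6
time: 25.13
tool_pos: [396.6, 303.8, 323.5]
tcp_rot: [-0.008, -0.706, 0.708, 0.001]
force: [-0.4, 0.3, 0.4]
finger_gap: 61.7
t 25.13 p [396.6 303.8 323.5] yaw -0.013 tilt [ 0.009 -0.003  0.   ] F [-0.4  0.3  0.4] M [0.01 0.01 0.03] gap 61.7 j6 2.0
```

View pics/s12.png

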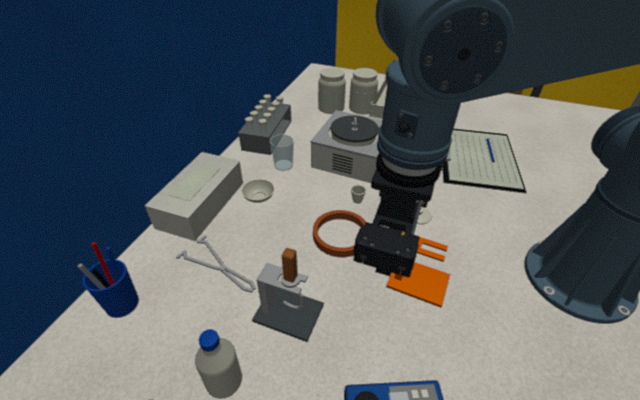

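View pics/s12c.png

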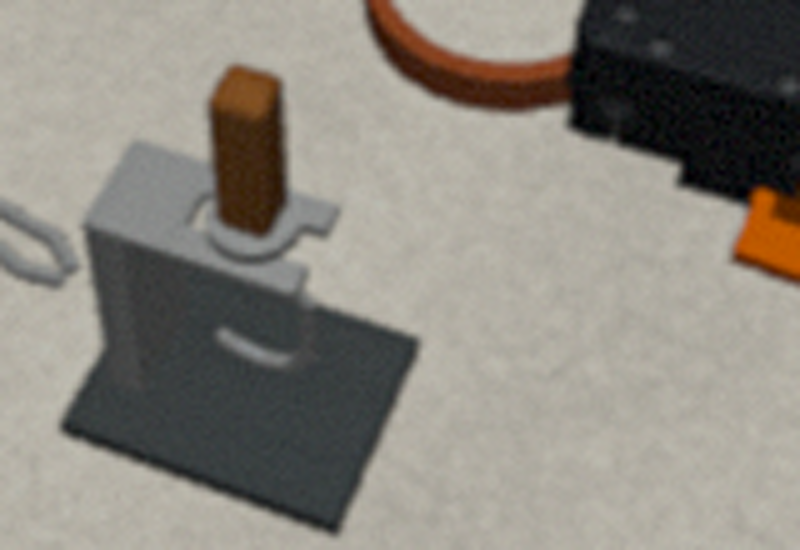

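View pics/t12.png

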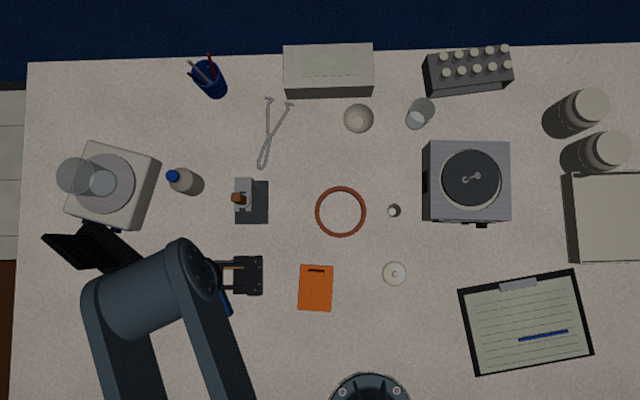

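```bash
python3 -m creep '0 0 0 0;0 0 0 0;0 0 0 0'
python3 - <<'E'
from h import *
from bench import ctrl
T=ctrl.camera("top");g=cv2.cvtColor(T["frame"],cv2.COLOR_RGB2GRAY)
k=np.zeros_like(g);k[145:215,441:505]=g[145:215,441:505]<75
cs,_=cv2.findContours(k,cv2.RETR_EXTERNAL,cv2.CHAIN_APPROX_NONE);c=max(cs,key=cv2.contourArea)[:,0].astype(float)
print(cv2.minEnclosingCircle(plane(T,c,120)[:,:2].astype(np.float32)))
ctrl.close_job()
E
```

```text
time: 25.48
tool_pos: [401.2, 303.5, 324.0]
tcp_rot: [-0.01, -0.706, 0.708, 0.001]
force: [-0.0, 0.3, 0.1]
finger_gap: 61.4
((597.3587036132812, -260.6481628417969), 74.97405242919922)
the job is handed in; nothing more can be done
```

I closed the furnace with the lid, hung the lifter back on its stand and handed the job in at about 25.5 s of the 67 s allowed. No verdict is reported, so these are my own last checks:

- **Lid:** In the side view its outline spans rows 115.5–142. Fully home at 110 mm predicts 114.4–142.3, so it reads as home and flat. The plug entered the mouth at once at the measured position, so I did not have to search. The wrist force fell back to the lifter's own weight before I unhooked.
- **Lifter:** It hangs upright in the fork and looks the same as in the starting picture. I let it go at (560.6, 300.4), within about 1 mm of the measured seat. It sits 1–2 mm off the slot's middle.
- **Bystanders and robot:** In the last side and top pictures the bystanders look unmoved. The arm stands clear, with the wrist force near zero.
- **One check disagreed:** The last top-view circle for the lid came out at radius 75 instead of 70, centred about 5 mm from the mouth measurement. I think the dark rim or shadow beside the plate got into the mask. I did not repeat the check before handing in, so the lid's position rests on the side view and the forces.

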